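# Fit the stirring paddle on the chocolate melter's drive

### The arm

A 7-joint arm with a two-finger parallel gripper is mounted at the origin on the work surface. World frame = base frame: x ahead of the robot, y to its left, z up, the work surface at z = 0. Lengths are in m, angles in degrees, forces in N, time in s.
With the tool pointing down it reaches from about 0.425 to 0.875 m from the base axis. Payload 4.7 kg.
Tool frame: the origin (TCP) lies between the finger pads; the fingertips stand 8 mm ahead of it and the grasp point (between the pads) lies 11 mm behind it; z points along the fingers, y is the line along which they close (so a half turn about z gives the same grasp; the last joint's range is limited). The gripper opens to 87 mm and grips with 3 to 60 N. Pads are 19 mm wide; open, the fingers measure 117 mm over their backs; the gripper's body (75 mm by 190 mm) begins 51 mm behind the grasp point.
Start: joints at [70.078, 18.392, -4.016, 83.108, 1.295, 78.541, -3.26], TCP at [0.23, -0.608, 0.202] pointing down, gripper open.
Joint ranges: [-163.93, 163.93], [-17.29, 119.83], [-79.2, 71.16], [3.27, 140.29], [-89.18, 269.18], [5.43, 117.66], [-154.24, 154.24]. Speed limits (degrees/s): [147.25, 147.25, 180, 180, 180, 180, 180].

### API

Orientations are given as [roll, pitch, yaw] about the fixed x, y, z axes, in that order (R = Rz(yaw) Ry(pitch) Rx(roll)).
In Python, from cell import env, viewer gives the robot as it stands. The module is installed in compiled form; this text tells all that it offers.
- The arm moves only by the tool arm_command, never from a script. Its argument "series" is a list of rows, each a list of 2 entries, a list of its own where there are three numbers: the shift along the tool's x, y, z in mm, then the turn about the tool's z in rad. A call has exactly 5 rows; each row is the pose to reach, as a shift and turn from the pose commanded when the call began, along the tool's axes at that moment; what a row does not reach only later rows make up. A row lasts 1/10 s, in which the tool goes at most 50 mm and 8.59 degrees, less where a joint would pass 70% of its speed; a pose out of reach is approached as far as the arm can. A call with a gripper value outside its range is refused whole. "grip" is the gripper command: -1 is fully open, 1 is shut, values between are in proportion, set as the call begins (left out, the last holds). The fingers move at their own pace and stop on an object; "grip_force" is the grip in N (left out, the last holds). Time passes only in rows, so rows that repeat a pose let the fingers close, or fill a call up. It gives the time, the measured TCP pose, the force, the opening and the grip force at its end, in the units of the state.
- env.get_obs(): the state, without advancing time (a new reading comes with each control period).
- viewer.read_camera(name): name is "scene" or "top"; returns (picture, depth): 384x512x3 uint8, blue, green, red; 384x512 float32, m along the optical axis (not along the pixel's ray), 0 where there is no reading.
- viewer.calibration(name): a dict with "K" (3x3 intrinsics, pixels), "dist" ([k1, k2, p1, p2, k3] as OpenCV has them; the pictures are not rectified), "T" (4x4, takes a point from camera to world coordinates). Camera axes: x right, y up, looking along -z (the intrinsics and any distortion apply to the point x, -y, -z); pixel columns grow to the right and rows downward; lengths in m; the calibration is good to about 2 mm. A picture is of the moment at which its call begins. calibration takes no time and is no camera call.
- env.sign_off(): hands the job in; it is judged then, once.
The state is a dict: "time_s": time; "qpos": joint angles; "joint_velocities": joint speeds; "effort": joint torques, N m; "tool_pos": TCP position; "tool_rot": TCP orientation; "force": force on the tool from outside, world axes, zero at the start; "wrist_torque": the same for the moment, N m; "grip_width": finger opening in m; "grasp_force": force on a finger pad.
Only numpy, scipy, OpenCV 4.12 (cv2) and the standard library are available. Lean on these libraries where they do the work, as an engineer would, in place of code of your own. Each camera call takes 0.05 s, during which the arm holds its last target. There are 200 camera calls.

### The job

Lift the stirring paddle out of the sheet pan and fit it on the splined drive shaft in the melter's pan: turn it until the splines mesh, slide it down until it is fully home on the shoulder, and keep it pressed down there against the spring seal so that the retaining pin can go in. Finish while still holding it pressed home: do not let go, or the seal pushes it up again. Leave the wiper bar, the sprinkle jar and the candy apple where they are.

Things in the scene. Friction and masses are not known exactly. Their poses are not given: they have to be found in the camera images.
- paddle: steel stirring paddle, loose, about 0.4 kg, standing upright in the sheet pan. Origin: centre of the hub's bottom face; z up its axis. Round hub 44 mm wide, cone above it to z = 60 mm, then the flat lug. Three arms with white pitched blades reach 95 mm out, all below z = 35 mm; it stands on the blades' lower edges at z = -3 mm. Its bore: see paddle_bore
- paddle_lug (a point): grip point on the paddle's axis, 102 mm above the paddle's origin, in the flat upright lifting lug: 40 mm wide along the paddle's x, 14 mm thick along its y (grip across this), from z = 60 to 120 mm over the origin, so the top is 18 mm above this point; axes as the paddle's
- paddle_bore (a point): same point and axes as the paddle's origin: centre of the mouth of the splined blind bore in the hub's underside, 46 mm deep. 20 mm between opposite lands; four grooves, 29 mm across and about 7.6 mm wide, lie along the paddle's +x, -x, +y and -y
- drive_shaft: upright fixed steel shaft in the middle of the melter's pan; it does not turn. Origin: on its axis at the top of its shoulder, where the hub bottoms, 61 mm above the counter; z up. Four splines 5.2 mm wide, 26 mm across tips, lie along its +x, -x, +y, -y from z = 0 to 26 mm: the paddle meshes when its axes are parallel or square to the shaft's (every 90 degrees, about 6 degrees of play each way)
- shaft_tip (a point): top of the shaft's plain round nose, 42 mm above the shaft's origin. The nose is 17.6 mm wide from 26 to 34 mm, then tapers to 9 mm. With the paddle's origin 42 mm above the shaft's the nose enters the bore, at 26 mm the lands meet the splines' ends, at 6 mm the hub meets the seal, at 0 it is home
- shaft_seal (a joint): travel (m) of the spring-loaded black seal ring round the shaft's shoulder, 47 mm outside: 0 = up, 6 mm proud of the shoulder; 0.006 = pushed down flush with it by the hub. It takes about 6 N to start it and 12 N to hold it fully down, so the paddle's own weight does not press it
- melter: chocolate melter, fixed: stainless box 320 x 320 mm, 150 mm high, with an empty round pan, about 258 mm inside at the rim, 235 mm at the floor, rim at 158 mm and inner floor at 55 mm above the counter. Two small studs stand 14 mm up from the deck beside the pan. Origin: centre of its underside on the counter; its front, with the thermostat, faces -x
- sheet_pan: low open aluminium baking pan, fixed, 330 mm (x) x 240 mm (y), rim 24 mm high, 3 mm thick; the paddle stands in it. Origin: centre of its underside on the counter
- wiper_bar: bystander: the pan's steel wiper bar, 300 mm long (along its x), 39 mm high with its two clamps, lying on the counter beside the work. Origin: centre of its underside
- sprinkle_jar: bystander: jar with a white lid, 76 mm in diameter, 110 mm high. Origin: centre of its underside
- candy_apple: bystander: coated apple, 88 mm in diameter, on a paper plate 150 mm across, its stick reaching 145 mm up. Origin: centre of the plate's underside
There are look-alikes about, which are no part of the job. What is shaped like the paddle but green is not meant.

How it is judged:
By the outcome, as a careful person would: the job done as asked, in the order asked, and still so for the second after the job is handed in, while the arm keeps its last pose, push and grip.
It also fails if it takes over 51 s, if anything falls off the work surface, if the arm or the gripper's body presses on something with over 40 N, if the wrist force passes 120 N, or if a joint passes its speed limit or range.

## Working session

There is one attempt and no reset: what is moved stays moved. The work goes in short steps, Python scripts to look and compute and a tool call to move; the robot and the scene stay as the last step left them, time stands still between calls to the robot, and variables do not carry over. Pictures are saved under pics/ and viewed, at most 10 in all, crops included, and the job is handed in when it is done.

Besides the shell and the picture viewer there is one more tool, called as name(argument=value, ...) on one line, values as JSON. arm_command: Moves the arm, as the interface text tells. Its arguments: {"type":"object","properties":{"series":{"type":"array"},"grip":{"type":"number"},"grip_force":{"type":"number"}},"required":["series"]}

```bash
mkdir -p pics
cat > h.py <<'E'
import numpy as np, cv2
from cell import env, viewer
def grab(n):
    im,d=viewer.read_camera(n); im=np.array(im); d=np.array(d); np.savez(f'{n}.npz',im=im,d=d); return im,d
def load(n):
    z=np.load(f'{n}.npz'); return z['im'],z['d']
def cal(n):
    c=viewer.calibration(n); return np.array(c['K'],float),np.array(c['dist'],float),np.array(c['T'],float)
def rays(n,uv):
    K,D,T=cal(n); p=cv2.undistortPoints(np.array(uv,float).reshape(-1,1,2),K,D).reshape(-1,2)
    r=np.c_[p[:,0],-p[:,1],-np.ones(len(p))]
    return T[:3,3],r@T[:3,:3].T
def onplane(n,uv,z):
    o,r=rays(n,uv); return o+r*((z-o[2])/r[:,2])[:,None]
def cloud(n,d):
    v,u=np.mgrid[:d.shape[0],:d.shape[1]]
    o,r=rays(n,np.c_[u.ravel(),v.ravel()]); P=o+r*d.ravel()[:,None]; P[d.ravel()<=0]=np.nan
    return P.reshape(*d.shape,3)
E
python3 - <<'E'
from h import *
a,_=grab('scene');b,_=grab('top')
cv2.imwrite('pics/a.png',cv2.resize(a,(800,600)));cv2.imwrite('pics/b.png',cv2.resize(b,(800,600)))
print(env.get_obs())
for n in('scene','top'):print(cal(n))
E
```

```text
{'time_s': 0.1, 'qpos': array([70.07803003, 18.43331371, -4.01432309, 83.16930057,  1.29583296,
       78.54038193, -3.26073091]), 'joint_velocities': array([-0.05224444, -0.18387524, -0.01581727, -0.17631437, -0.04923434,
       -0.10011215,  0.0932177 ]), 'effort': array([-2.25630629e-04, -4.92572701e+01, -4.05794727e-01, -3.13397741e+01,
       -6.42140536e-02,  3.96129827e-02,  3.35667494e-05]), 'tool_pos': array([ 0.2298187 , -0.6074404 ,  0.20057557]), 'tool_rot': array([-1.79902278e+02,  6.72637971e-03,  2.07298895e+01]), 'force': array([-0.69814239,  0.65479356,  1.04772532]), 'wrist_torque': array([ 0.03582454, -0.0677669 ,  0.01314232]), 'grasp_force': 0.0, 'grip_width': 0.08741352082863442}
(array([[354.91806562,   0.        , 254.99678036],
       [  0.        , 354.91806562, 195.26814333],
       [  0.        ,   0.        ,   1.        ]]), array([-0.035654,  0.      ,  0.      ,  0.      ,  0.      ]), array([[ 0.58783172, -0.48458136,  0.64779223,  1.47979773],
       [ 0.80891477,  0.34166423, -0.47845842, -0.65425163],
       [ 0.0105246 ,  0.80526174,  0.59282609,  0.99091216],
       [ 0.        ,  0.        ,  0.        ,  1.        ]]))
(array([[419.59645331,   0.        , 263.34194717],
       [  0.        , 419.59645331, 195.04905932],
       [  0.        ,   0.        ,   1.        ]]), array([0.04624584, 0.        , 0.        , 0.        , 0.        ]), array([[-0.00205342,  0.98906803, -0.14744564,  0.27716836],
       [-0.99996632, -0.00320252, -0.00755639,  0.03808224],
       [-0.00794598,  0.14742516,  0.9890413 ,  1.53632595],
       [ 0.        ,  0.        ,  0.        ,  1.        ]]))
```

View pics/a.png

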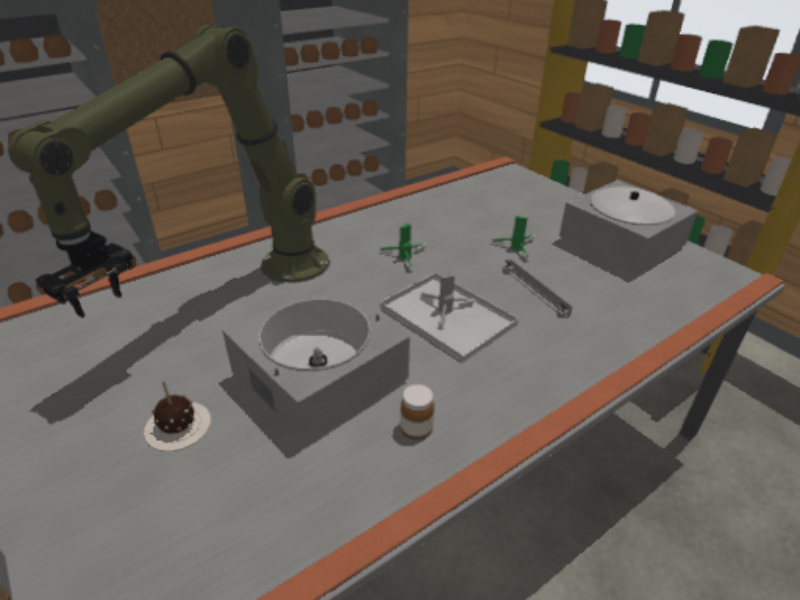

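View pics/b.png

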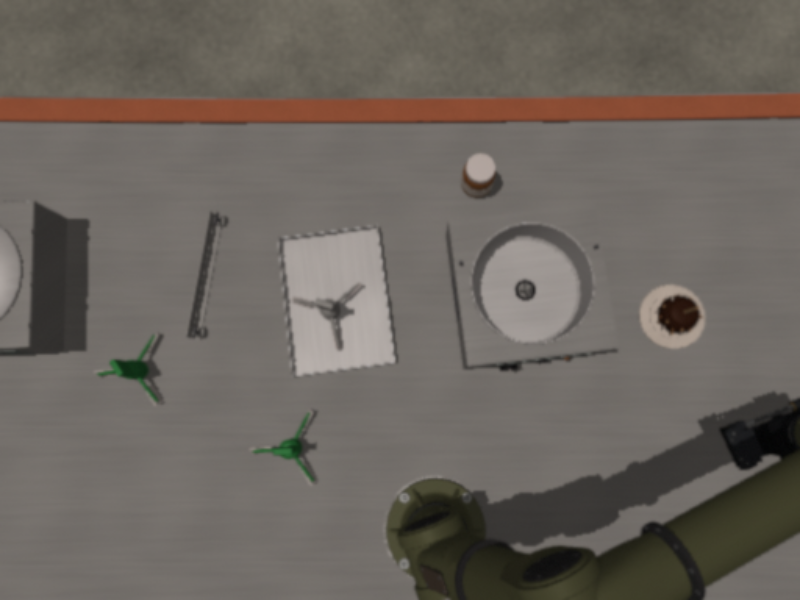

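Run:
```python
from h import *
a,da=load('scene');b,db=load('top')
c1=cv2.resize(b[140:250,170:260],None,fx=4.4,fy=4.4,interpolation=cv2.INTER_CUBIC)
c2=cv2.resize(b[150:220,300:380],(400,484),interpolation=cv2.INTER_CUBIC)
cv2.imwrite('pics/c.png',np.hstack([c1,c2]))
for n,d in(('top',db),('scene',da)):
    P=cloud(n,d)
    box=lambda x0,x1,y0,y1,z0,z1:(P[...,0]>x0)&(P[...,0]<x1)&(P[...,1]>y0)&(P[...,1]<y1)&(P[...,2]>z0)&(P[...,2]<z1)
    if n=='top':
        c=onplane('top',[[335*.64,310*.64]],.1)[0]; s=onplane('top',[[525*.64,290*.64]],.1)[0]; print(c,s)
    m=box(c[0]-.1,c[0]+.1,c[1]-.1,c[1]+.1,.07,.15)
    q=P[m]; print(n,'lug',len(q),q.mean(0),q[:,2].max(),q.min(0))
    r=cv2.minAreaRect((q[:,:2]*1000).astype(np.float32)); print(r)
    m=box(s[0]-.05,s[0]+.05,s[1]-.05,s[1]+.05,.078,.14)
    q=P[m]; print(n,'shaft',len(q),q.mean(0),q[:,2].max()); print(cv2.minEnclosingCircle((q[:,:2]*1000).astype(np.float32)))
    m=box(s[0]-.2,s[0]+.2,s[1]-.2,s[1]+.2,.14,.156); q=P[m]; print('deck',len(q),cv2.minAreaRect((q[:,:2]*1000).astype(np.float32)))
    m=box(s[0]-.16,s[0]+.16,s[1]-.16,s[1]+.16,.155,.162)&(np.hypot(P[...,0]-s[0],P[...,1]-s[1])<.145); q=P[m]; print('rim',len(q),cv2.fitEllipse((q[:,:2]*1000).astype(np.float32)) if len(q)>5 else 0)
```

```text
[0.48012742 0.21832495 0.1       ] [ 0.52356352 -0.20263206  0.1       ]
top lug 73 [0.48768486 0.23746056 0.11600913] 0.13252511269125278 [0.47514546 0.21899508 0.07008375]
((486.8161315917969, 240.896240234375), (41.08127212524414, 19.793851852416992), 70.87223052978516)
top shaft 35 [ 0.52804964 -0.20694939  0.09486997] 0.10813750548697976
((532.4025268554688, -209.78599548339844), 15.63509464263916)
deck 4087 ((532.0294799804688, -207.32810974121094), (324.5135192871094, 319.78265380859375), 6.800388813018799)
rim 327 ((527.27490234375, -205.35791015625), (265.400146484375, 271.5000305175781), 71.83292388916016)
scene lug 102 [0.49926254 0.23697411 0.10116453] 0.12774366683659433 [0.48448749 0.21806604 0.07029717]
((497.373046875, 239.49610900878906), (40.1681022644043, 20.582578659057617), 71.11408996582031)
scene shaft 34 [ 0.54149679 -0.20508546  0.09036427] 0.1029309008251712
((539.5193481445312, -203.1365966796875), 14.015595436096191)
deck 2679 ((535.811279296875, -204.23751831054688), (327.8591003417969, 323.5167236328125), 6.761341571807861)
rim 137 ((537.7117309570312, -204.7152862548828), (258.53155517578125, 259.8871765136719), 4.58587646484375)
```

View pics/c.png

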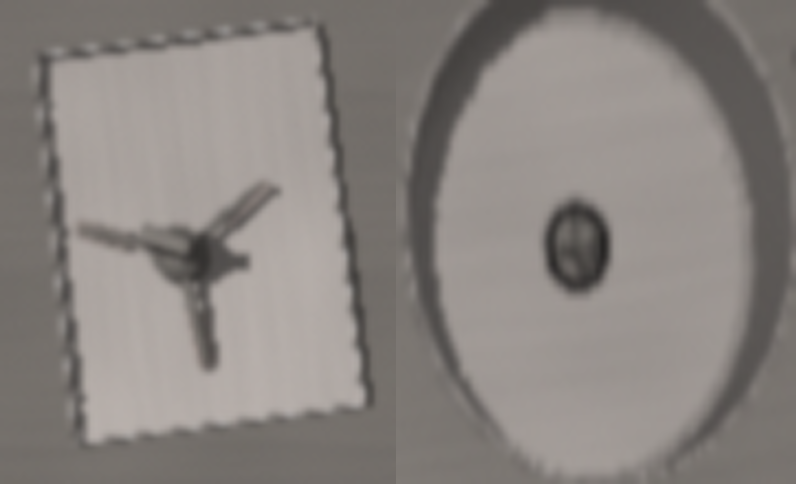

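The crop shows the steel paddle at left, with its hub at (200,255), and the shaft with its seal ring at (578,245). In the 800x600 top picture there are three candidates: green at (130,370), green at (290,448), and steel in the sheet pan at (335,310). The steel one fits the description. The lidded box at the left edge is a look-alike of the melter; the open pan with the shaft at (525,290) is the one meant.

```bash
cat >> h.py <<'E'
def go(x,y,z,yaw,cur=None):
    "shift in tool axes (mm) and turn (rad) from current pose (tool down) to target mm/deg"
    if cur is None:
        o=env.get_obs(); cur=[*(np.array(o['tool_pos'])*1000),o['tool_rot'][2]]
    d=np.array([x,y,z])-cur[:3]; c,s=np.cos(np.radians(cur[3])),np.sin(np.radians(cur[3]))
    t=-np.radians((yaw-cur[3]+180)%360-180)
    print('shift',np.round([d[0]*c+d[1]*s,d[0]*s-d[1]*c,-d[2]],1),'turn',round(t,3), 'rows',np.ceil(max(np.linalg.norm(d)/50,abs(t)/.15)))
    return [x,y,z,yaw]
E
python3 - <<'E'
from h import *
c=go(400,-420,300,35); c=go(500,-250,300,50,c); c=go(530,-20,300,71,c); c=go(492,240,260,71,c)
E
```

```text
shift [ 225.5 -115.1  -99.4] turn -0.249 rows 6.0
shift [179.4 -81.9   0. ] turn -0.262 rows 4.0
shift [ 195.5 -124.9    0. ] turn -0.367 rows 5.0
shift [ 233.5 -120.6   40. ] turn -0.0 rows 6.0
```

arm_command(series=[[[40,-20,-20],-0.05],[[80,-40,-40],-0.1],[[120,-60,-60],-0.15],[[160,-80,-80],-0.2],[[200,-100,-100],-0.25]], grip=-1)

```text
time_s: 0.6
tool_pos: [0.3825, -0.442, 0.302]
tool_rot: [-180.0, 0.0, 35.2]
force: [-0.1, -0.6, 0.3]
grip_width: 0.0871
grasp_force: 0.0
```

arm_command(series=[[[40,-18,0],-0.05],[[80,-36,0],-0.1],[[120,-54,0],-0.16],[[160,-72,0],-0.21],[[200,-90,0],-0.26]])

```text
time_s: 1.1
tool_pos: [0.4941, -0.2534, 0.3012]
tool_rot: [-180.0, 0.0, 50.1]
force: [0.4, 0.5, -0.5]
grip_width: 0.0866
grasp_force: 0.0
```

arm_command(series=[[[38,-24,0],-0.07],[[76,-48,0],-0.14],[[114,-72,0],-0.21],[[152,-96,0],-0.28],[[190,-120,0],-0.36]])

```text
time_s: 1.6
tool_pos: [0.5238, -0.0307, 0.3013]
tool_rot: [-180.0, 0.0, 70.7]
force: [1.3, -0.7, 0.3]
grip_width: 0.0873
grasp_force: 0.0
```

Run:
```python
from h import *
o=env.get_obs(); print(o['time_s'],o['tool_pos'],o['tool_rot'],o['qpos'],o['force'])
go(492,240,240,71)
```

```text
1.6 [ 0.52384913 -0.03066786  0.30127861] [-1.79991346e+02  2.91314255e-02  7.07397568e+01] [ 33.904826     2.97043526 -34.63014966  90.39277321   1.71402181
  87.18167579 -20.03439516] [ 1.28412295 -0.7326066   0.28188615]
shift [ 245.  -119.3   61.3] turn -0.005 rows 6.0
```

arm_command(series=[[[42,-20,0],0],[[84,-40,0],0],[[126,-60,0],0],[[168,-80,0],0],[[210,-100,0],0]])

```text
time_s: 2.1
tool_pos: [0.499, 0.2004, 0.3014]
tool_rot: [180.0, 0.0, 70.5]
force: [1.0, -0.4, -1.0]
grip_width: 0.0871
grasp_force: 0.0
```

arm_command(series=[[[20,-10,0],0],[[35,-19,10],0],[[35,-19,40],0],[[35,-19,80],0],[[35,-19,100],0]])

```text
time_s: 2.6
tool_pos: [0.4916, 0.2373, 0.198]
tool_rot: [-179.8, 0.2, 70.6]
force: [-0.3, -0.3, -0.3]
grip_width: 0.0869
grasp_force: 0.0
```

Run:
```python
from h import *
o=env.get_obs(); print(o['time_s'],o['tool_pos'],o['tool_rot'][2])
a,d=grab('scene'); P=cloud('scene',d)
# lug in scene
m=(abs(P[...,0]-.492)<.05)&(abs(P[...,1]-.24)<.05)&(P[...,2]>.07)&(P[...,2]<.15); q=P[m]; print(len(q),q.min(0),q.max(0))
v,u=np.argwhere(m).mean(0);print(u,v)
u,v=int(u),int(v)
cv2.imwrite('pics/d.png',cv2.resize(a[v-50:v+40,u-55:u+55],(770,630)[:2] if 0 else (733,600),interpolation=cv2.INTER_CUBIC))
```

```text
2.6 [0.49160506 0.23727657 0.19802306] 70.60653705450835
101 [0.48389711 0.21836743 0.07065347] [0.50950204 0.25980931 0.12770399]
285.23762376237624 181.12871287128712
```

View pics/d.png

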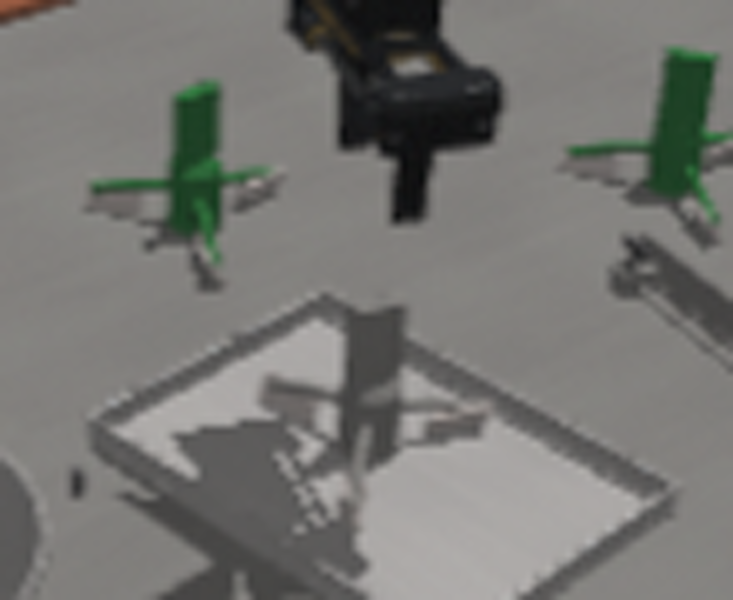

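The fingers at (408,215) sit right above the paddle's lug at (375,310), so I'm going down to grip it.

arm_command(series=[[[2,0,25],0],[[2,0,50],0],[[2,0,75],0],[[2,0,95],0],[[2,0,101],0]])

```text
time_s: 3.15
tool_pos: [0.4929, 0.2393, 0.0988]
tool_rot: [-179.8, 0.1, 70.6]
force: [-1.1, -0.4, 0.5]
grip_width: 0.087
grasp_force: 0.0
```

arm_command(series=[[[0,0,0],0],[[0,0,0],0],[[0,0,0],0],[[0,0,0],0],[[0,0,0],0]], grip=1, grip_force=20)

```text
time_s: 3.65
tool_pos: [0.4944, 0.2402, 0.1012]
tool_rot: [179.9, -0.0, 70.6]
force: [-0.3, -0.3, 1.3]
grip_width: 0.0551
grasp_force: 0.0
```

arm_command(series=[[[0,0,0],0],[[0,0,0],0],[[0,0,0],0],[[0,0,0],0],[[0,0,0],0]], grip=1, grip_force=55)

```text
time_s: 4.15
tool_pos: [0.4937, 0.2403, 0.1005]
tool_rot: [-180.0, -0.0, 70.6]
force: [-1.7, 1.7, 0.9]
grip_width: 0.0154
grasp_force: 1.2
```

arm_command(series=[[[0,0,0],0],[[0,0,0],0],[[0,0,0],0],[[0,0,-5],0],[[0,0,-15],0]])

```text
time_s: 4.65
tool_pos: [0.4933, 0.2392, 0.1149]
tool_rot: [-179.9, 0.1, 70.6]
force: [0.9, -0.0, -4.4]
grip_width: 0.0129
grasp_force: 54.8
```

arm_command(series=[[[0,0,-25],0],[[0,0,-55],0],[[0,0,-90],0],[[0,0,-130],0],[[0,0,-165],0]])

```text
time_s: 5.15
tool_pos: [0.4941, 0.24, 0.2832]
tool_rot: [179.9, -0.0, 70.6]
force: [0.1, 1.1, -2.5]
grip_width: 0.0122
grasp_force: 54.8
```

Run:
```python
from h import *
o=env.get_obs(); print(o['time_s'],o['tool_pos'],o['tool_rot'],o['grip_width'],o['grasp_force'],o['force'])
c=go(550,0,290,71);c=go(534,-206,290,71,c)
```

```text
5.15 [0.49405357 0.24003051 0.2831776 ] [ 1.79905395e+02 -2.28320781e-02  7.05796967e+01] 0.01222411191335218 54.75613296031952 [ 0.08619915  1.07438534 -2.52056584]
shift [-207.8  132.6   -6.8] turn -0.007 rows 5.0
shift [-200.    51.9    0. ] turn -0.0 rows 5.0
```

arm_command(series=[[[-30,18,0],0],[[-70,45,-5],0],[[-115,73,-5],0],[[-160,102,-5],0],[[-205,131,-5],0]])

```text
time_s: 5.65
tool_pos: [0.5471, 0.0109, 0.2865]
tool_rot: [179.9, 0.0, 70.6]
force: [2.2, 0.3, -3.8]
grip_width: 0.0129
grasp_force: 54.8
```

arm_command(series=[[[-45,12,0],0],[[-90,24,0],0],[[-135,36,0],0],[[-175,46,0],0],[[-200,52,0],0]])

```text
time_s: 6.15
tool_pos: [0.5282, -0.1979, 0.2859]
tool_rot: [180.0, 0.1, 70.3]
force: [0.9, 0.2, -3.3]
grip_width: 0.0127
grasp_force: 54.8
```

arm_command(series=[[[0,0,0],0],[[0,0,0],0],[[0,0,0],0],[[0,0,0],0],[[0,0,0],0]])

```text
time_s: 6.65
tool_pos: [0.5299, -0.1917, 0.2858]
tool_rot: [180.0, 0.0, 70.7]
force: [0.2, 0.0, -3.6]
grip_width: 0.0124
grasp_force: 54.8
```

Run:
```python
from h import *
o=env.get_obs(); print(o['time_s'],o['tool_pos'],o['tool_rot'],o['grip_width'],o['grasp_force'],o['force'])
a,d=grab('scene'); b,db=grab('top')
f=lambda im:cv2.resize(im,(400,400),interpolation=cv2.INTER_CUBIC)
cv2.imwrite('pics/e.png',np.hstack([f(a[150:270,140:260]),f(b[130:250,280:400])]))
P=cloud('scene',d)
r=np.hypot(P[...,0]-.534,P[...,1]+.206)
z=P[...,2]
q=P[(r<.03)&(z>.19)&(z<.23)]; print('hub',len(q),q.min(0),q.max(0))
for s,zz in((q,0),): print(cv2.minAreaRect((s[:,:2]*1000).astype(np.float32)))
```

```text
6.65 [ 0.5299053  -0.1917192   0.28579932] [1.79981802e+02 7.38857046e-03 7.06950332e+01] 0.012402874745384998 54.75641191005707 [ 0.22670604  0.03354682 -3.55156407]
hub 74 [ 0.5285878  -0.22104202  0.1914861 ] [ 0.56088741 -0.18512035  0.22983207]
((551.5020141601562, -207.03857421875), (35.27824783325195, 29.674108505249023), 44.7859992980957)
```

View pics/e.png

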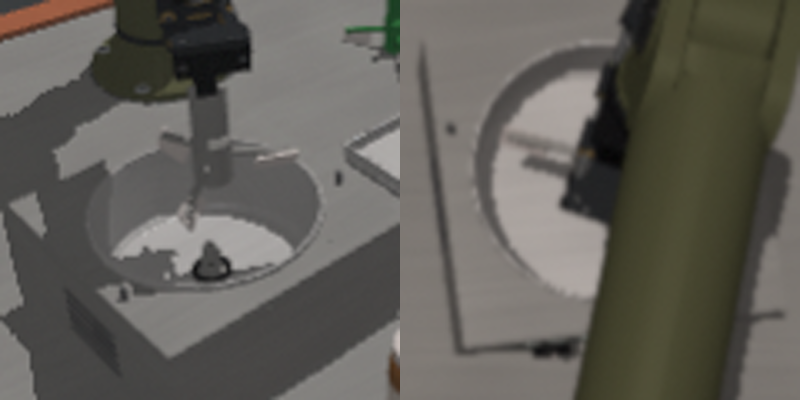

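Left crop: the paddle hangs upright over the pan, with the nose tip at (209,245) and the black seal ring at (211,268). In the right crop (top view) the arm hides the shaft. Next I measure the ring and the held lug more closely.

Run:
```python
from h import *
o=env.get_obs(); tp=o['tool_pos']; yw=np.radians(o['tool_rot'][2])
a,d=load('scene'); P=cloud('scene',d)
R=P[...,:2]-tp[:2]; al=R@[np.cos(yw),np.sin(yw)]; ac=R@[np.sin(yw),-np.cos(yw)]
for z0,z1 in((.252,.262),(.262,.272),(.195,.215)):
    m=(abs(al)<.04)&(abs(ac)<.035)&(P[...,2]>z0)&(P[...,2]<z1)
    print(z0,m.sum(),'along',al[m].min(),al[m].max(),'across',ac[m].min(),ac[m].max(),ac[m].mean())
# seal ring
import cv2
for n,im in(('scene',a),('top',cv2.imread('pics/b.png'))):
    if n=='top': im=cv2.resize(im,(512,384),interpolation=cv2.INTER_AREA); cx,cy=336,185
    else: cx,cy=140+211*.3,150+268*.3
    g=cv2.cvtColor(im,cv2.COLOR_BGR2GRAY); x0,y0=int(cx)-14,int(cy)-14
    s=g[y0:y0+28,x0:x0+28]; 
    S=cv2.resize(s,None,fx=8,fy=8,interpolation=cv2.INTER_CUBIC)
    _,th=cv2.threshold(S,70,255,cv2.THRESH_BINARY_INV)
    cs=max(cv2.findContours(th,cv2.RETR_EXTERNAL,cv2.CHAIN_APPROX_NONE)[0],key=cv2.contourArea).reshape(-1,2)
    uv=(cs+.5)/8-.5+[x0,y0]
    w=onplane(n,uv,.067)[:,:2]*1000
    print(n,s.min(),np.median(s),'bbox uv',uv.min(0),uv.max(0),'circle',cv2.minEnclosingCircle(w.astype(np.float32)),cv2.fitEllipse(w.astype(np.float32)))
```

```text
0.252 27 along -0.01310869391836063 0.022867962020775415 across 0.004322075009414007 0.013521159634198058 0.008509000367220807
0.262 26 along -0.014222902278476342 0.0231914385480638 across -0.0017766984689661163 0.012256165880354645 0.008966380799629725
0.195 43 along -0.0229687156726193 0.02553874366901168 across -0.03490437883770337 0.027321218395361595 0.016476393148516823
scene 21 130.0 bbox uv [196.9375 224.8125] [209.6875 234.1875] circle ((536.061767578125, -204.73110961914062), 28.1988468170166) ((539.477783203125, -206.33912658691406), (42.40829086303711, 48.18120193481445), 45.22349166870117)
top 47 151.0 bbox uv [330.0625 179.5625] [341.8125 190.9375] circle ((529.7316284179688, -208.0242156982422), 21.40345573425293) ((530.514404296875, -207.4279327392578), (37.930320739746094, 39.08695983886719), 4.208673477172852)
```

Run:
```python
from h import *
go(534.5,-208,205,97)
```

```text
shift [-13.4   9.7  80.7] turn -0.46 rows 4.0
```

arm_command(series=[[[-7,5,5],-0.12],[[-13,10,20],-0.24],[[-13,10,45],-0.36],[[-13,10,65],-0.46],[[-13,10,75],-0.46]])

```text
time_s: 7.25
tool_pos: [0.5337, -0.208, 0.2085]
tool_rot: [-179.8, -0.1, 97.0]
force: [-0.8, 0.5, -3.7]
grip_width: 0.0127
grasp_force: 54.8
```

arm_command(series=[[[0,0,0],0],[[0,0,0],0],[[0,0,0],0],[[0,0,0],0],[[0,0,0],0]])

```text
time_s: 7.75
tool_pos: [0.5351, -0.2086, 0.2113]
tool_rot: [179.9, 0.1, 96.9]
force: [0.2, -0.4, -4.3]
grip_width: 0.0126
grasp_force: 54.8
```

Run:
```python
from h import *
go(534.5,-208,205,97)
o=env.get_obs(); tp=o['tool_pos'];print(tp)
a,d=grab('scene');b,_=grab('top')
f=lambda im:cv2.resize(im,(400,500),interpolation=cv2.INTER_CUBIC)
cv2.imwrite('pics/f.png',np.hstack([f(a[175:250,170:230]),f(b[140:240,290:370])]))
```

```text
shift [ 0.7 -0.5  6.3] turn -0.001 rows 1.0
[ 0.53512157 -0.20861218  0.21134272]
```

View pics/f.png

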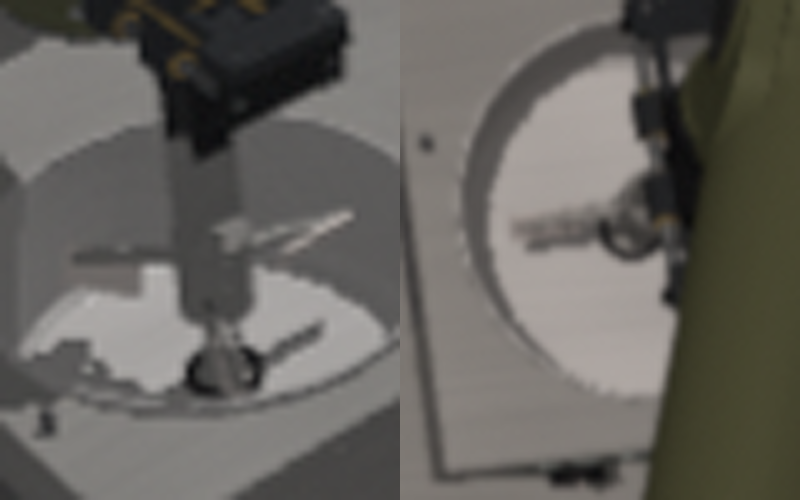

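Left crop: extending the paddle's axis through the lug at (202,150) and hub at (215,300) gives about (221,375), and the ring centre is at (224,375). It is aligned to about 2 mm, so I'm going down gently.

arm_command(series=[[[1,1,3],0],[[1,1,6],0],[[1,1,9],0],[[1,1,12],0],[[1,1,15],0]])

```text
time_s: 8.35
tool_pos: [0.5355, -0.2074, 0.1951]
tool_rot: [-180.0, -0.0, 96.9]
force: [0.3, -0.0, -4.3]
grip_width: 0.0127
grasp_force: 54.8
```

arm_command(series=[[[0,0,2],0],[[0,0,4],0],[[0,0,6],0],[[0,0,8],0],[[0,0,8],0]])

```text
time_s: 8.85
tool_pos: [0.5352, -0.2073, 0.1872]
tool_rot: [-180.0, -0.0, 96.9]
force: [-0.9, -0.2, -4.1]
grip_width: 0.0125
grasp_force: 54.8
```

arm_command(series=[[[0,0,2],0],[[0,0,4],0],[[0,0,6],0],[[0,0,7],0],[[0,0,7],0]])

```text
time_s: 9.35
tool_pos: [0.5356, -0.2074, 0.1805]
tool_rot: [-180.0, 0.0, 96.9]
force: [-1.0, 0.3, -3.0]
grip_width: 0.0126
grasp_force: 54.8
```

arm_command(series=[[[0,0,1],0],[[0,0,2],0],[[0,0,3],0],[[0,0,4],0],[[0,0,4],0]])

```text
time_s: 9.85
tool_pos: [0.5354, -0.2074, 0.1762]
tool_rot: [-180.0, -0.0, 96.9]
force: [-1.5, -0.8, -3.2]
grip_width: 0.0129
grasp_force: 54.8
```

arm_command(series=[[[0,0,2],0],[[0,0,4],0],[[0,0,6],0],[[0,0,8],0],[[0,0,8],0]])

```text
time_s: 10.35
tool_pos: [0.5353, -0.2073, 0.1681]
tool_rot: [-180.0, -0.0, 96.9]
force: [-0.8, 0.1, -4.1]
grip_width: 0.0125
grasp_force: 54.8
```

arm_command(series=[[[0,0,1],0],[[0,0,2],0],[[0,0,3],0],[[0,0,4],0],[[0,0,4],0]])

```text
time_s: 10.85
tool_pos: [0.5355, -0.2074, 0.1644]
tool_rot: [-180.0, -0.0, 96.9]
force: [-2.0, -0.1, -2.9]
grip_width: 0.0129
grasp_force: 54.8
```

arm_command(series=[[[0,0,1],0],[[0,0,2],0],[[0,0,3],0],[[0,0,4],0],[[0,0,4],0]])

```text
time_s: 11.35
tool_pos: [0.536, -0.2077, 0.1615]
tool_rot: [179.9, 0.1, 96.9]
force: [-2.6, -0.5, 3.2]
grip_width: 0.0126
grasp_force: 54.9
```

arm_command(series=[[[0,0,1],0],[[0,0,2],0],[[0,0,3],0],[[0,0,3],0],[[0,0,3],0]])

```text
time_s: 11.85
tool_pos: [0.5362, -0.2078, 0.1592]
tool_rot: [179.9, 0.1, 96.9]
force: [-3.6, -0.2, 7.8]
grip_width: 0.0128
grasp_force: 55.0
```

arm_command(series=[[[0,0,1],0],[[0,0,2],0],[[0,0,3],0],[[0,0,3],0],[[0,0,3],0]])

```text
time_s: 12.35
tool_pos: [0.5366, -0.2079, 0.1572]
tool_rot: [179.9, 0.1, 96.9]
force: [-4.9, 0.7, 11.0]
grip_width: 0.0127
grasp_force: 55.1
```

arm_command(series=[[[0,0,1],0],[[0,0,2],0],[[0,0,3],0],[[0,0,3],0],[[0,0,3],0]])

```text
time_s: 12.85
tool_pos: [0.5369, -0.208, 0.1556]
tool_rot: [179.8, 0.2, 96.9]
force: [-6.3, 0.3, 16.7]
grip_width: 0.0127
grasp_force: 55.2
```

arm_command(series=[[[0,-1,1],0],[[0,-1,2],0],[[0,-1,3],0],[[0,-1,3],0],[[0,-1,3],0]])

```text
time_s: 13.35
tool_pos: [0.5372, -0.2083, 0.1554]
tool_rot: [179.7, 0.3, 96.9]
force: [-8.4, 2.2, 28.3]
grip_width: 0.0127
grasp_force: 55.5
```

arm_command(series=[[[0,0,0],0],[[0,0,0],0],[[0,0,0],0],[[0,0,0],0],[[0,0,0],0]])

```text
time_s: 13.85
tool_pos: [0.5372, -0.2083, 0.1554]
tool_rot: [179.7, 0.3, 96.9]
force: [-9.1, 1.7, 28.4]
grip_width: 0.0124
grasp_force: 55.5
```

Run:
```python
from h import *
a,d=grab('scene')
cv2.imwrite('pics/g.png',cv2.resize(a[165:250,160:240],(565,600),interpolation=cv2.INTER_CUBIC))
o=env.get_obs();print(o['time_s'],o['tool_pos'],o['force'])
```

```text
13.9 [ 0.53722096 -0.20833912  0.15536619] [-7.68411128  1.55321194 27.76138018]
```

View pics/g.png

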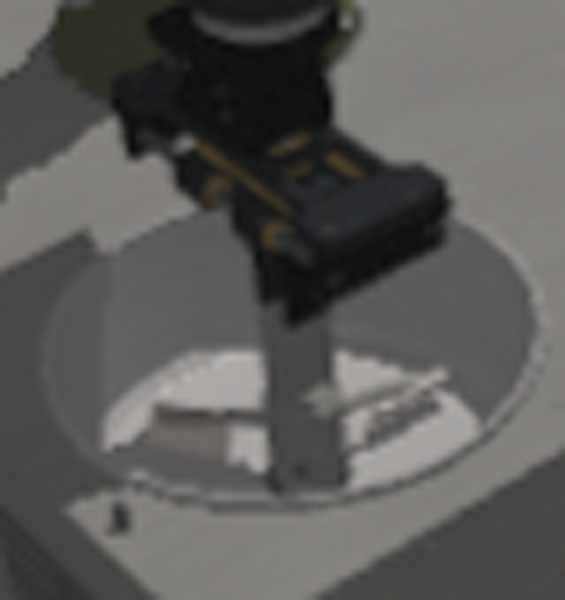

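The hub at (305,480) sits down over the shaft. The seal ring is no longer visible, and the gripper is clear of the rim. I'm handing in.

```bash
python3 -c "
from cell import env; print(env.sign_off())"
```

```text
the job is handed in; nothing more can be done
None
```

The paddle is meshed on the splined shaft, down at its measured stop on the shoulder, and still gripped and pressed down with about 28 N; the job was handed in at 13.9 s, and no verdict was returned.

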